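Load the label unwinder and set its drag brake

TASK

Load the taller of the two white label rolls onto the spindle of the blue label unwinder, sitting flat on the turntable, and let go of it. Then set the drag brake: turn the black thumbscrew clockwise until it seats, back it off a quarter turn, and finish still gripping the thumbscrew at that setting, so that a colleague can run the lock nut down. Leave the short roll, masking tape, date stamp and box cutter where they are.

Things in the scene. Friction and masses are not known exactly. Their poses are not given: they have to be found in the camera images.
- tall_roll_center (a point): Centre (half-way up) of the taller white label roll, standing on its flat side: 66 mm diameter, 52 mm high, about 0.12 kg, open vertical core that clears a rod of up to 24 mm; z is its axis. Grip it across its outside. The other roll is only 34 mm high; which is at the left of the unwinder and which at the right varies.
- spindle_seat (a point): Point on the spindle axis at the turntable's top face, 23 mm above the bench, where the roll's underside comes to rest; axes as the unwinder's, z up. The turntable is a grey steel disc, 190 mm diameter, rubber centre, turning with light friction. The black spindle is 19 mm thick, 44 mm tall above the face, its top 12 mm tapered to 8 mm.
- thumbscrew_head (a point): Centre of the black knurled thumbscrew head: 34 mm diameter, 26 mm tall, vertical axis, white mark on top; 85 mm from the spindle axis on the unwinder's -y side, about 110 mm above the bench. It turns with the screw and climbs 4 mm per turn backed off. Below it a thin neck and a brass lock nut, 20 mm across, down to the blue arm, whose top is 76 mm above the bench.
- brake_screw (a joint): Angle of the thumbscrew in rad: 0 = seated (brake pad down on the turntable, hard stop), growing anticlockwise seen from above as it is backed off, to 8 at most. Starts somewhere between 2.0 and 3.9. Stays where it is left; about 0.05 N m turns it.
- short_roll: The shorter white label roll, 68 mm diameter, 34 mm high; origin at the centre of its underside. Bystander.
- masking_tape: Flat ring of beige masking tape, 103 mm diameter, 25 mm high; origin at the centre of its underside. Bystander.
- date_stamp: Black date stamp with a red handle, 36 x 62 mm, 91 mm tall; origin at the centre of its underside. Bystander.
- box_cutter: Yellow box cutter lying flat, closed, 145 mm long along its x, 34 mm wide, 19 mm thick; origin at the centre of its underside. Bystander.
- tall_roll: The taller label roll itself; origin at the centre of its underside, 26 mm below its centre.
- unwinder: The whole unwinder, screwed down: blue base 110 mm wide (x), from 145 mm on the -y side to 75 mm on the +y side of the spindle, 12 mm high; origin on the spindle axis at bench height. -y points to the robot's right, give or take 0.5 rad. There stand the brake column and arm, 34 mm wide, 67 to 133 mm from the spindle axis, 76 mm high.
Mind the look-alikes: they are no part of the job. Leave any yellow look-alike of the tall_roll alone.

How it is judged:
By the outcome, as a careful person would: the job done as asked, in the order asked, and still so for the second after the job is handed in, while the arm keeps its last pose, push and grip.
It also fails if it takes over 72 s, if anything falls off the work surface, if the arm or the gripper's body presses on something with over 40 N, if the wrist force passes 120 N, or if a joint passes its speed limit or range.

ROBOT

A 6-joint arm with a two-finger parallel gripper is mounted at the origin on the work surface; the furniture and walls round the work are solid. World frame = base frame: x ahead of the robot, y to its left, z up, the work surface at z = 0. Lengths are in m, angles in rad, forces in N, time in s.
With the tool pointing down it reaches from about 0.275 to 0.775 m from the base axis. Payload 14.6 kg.
Tool frame: the origin (TCP) lies on the centre line of the jaws, within the pads' length; the fingertips stand 17 mm ahead of it and the grasp point (between the pads) lies 2 mm behind it (tip_extent is the distance from the TCP to the fingertips, in m); z points along the fingers, y is the line along which they close (so a half turn about z gives the same grasp; the last joint's range is limited). The gripper opens to 85 mm and grips with 20 to 120 N. Pads are 22 mm wide; open, the fingers measure 114 mm over their backs; the gripper's body (76 mm by 85 mm) begins 54 mm behind the grasp point. The pads swing forward as they close: fully open they stand 13 mm farther back than shut.
Start: joints at [1.176, 0.263, -0.048, 1.259, 0, 1.415], TCP at [0.125, 0.51, 0.248] pointing down, gripper open.
Joint ranges: [-2.65, 2.65], [-0.89, 1.7], [-1.18, 1.37], [-2.13, 2.11], [-1.35, 1.29], [-3.14, 3.14]. Speed limits (rad/s): [1.89, 1.89, 2.57, 2.79, 3.14, 3.14].

INTERFACE

Orientations are given as a rotation vector (axis times angle).
In Python, from bench import * gives the robot as it stands. The module is installed in compiled form; this text tells all that it offers.
- The arm moves only by the shell command python3 -m inch 'ROWS' [OPENING] [FORCE]. ROWS is JSON, a list of rows, each an object of numbers: "dx", "dy", "dz": the shift along the world's x, y, z each as a share of 30 cm, from -1 to 1; "wx", "wy", "wz": the turn, a rotation vector about the world's x, y, z each as a share of 0.5 rad, from -1 to 1. A call has 1 to 5 rows; each row is the pose to reach, as a shift and turn from the pose commanded when the call began; what a row does not reach only later rows make up. A row lasts 1/8 s, in which the tool goes at most 62.5 mm and 10.7 degrees, less where a joint would pass 70% of its speed; a pose out of reach is approached as far as the arm can. A call with a number of a shift or a turn outside -1 to 1 is refused whole. A call with a gripper value outside its range is refused whole. OPENING is the opening, from -1 (shut) to 1 (fully open), so that 0 is half open, set as the call begins (- or left out, the last holds). The fingers move at their own pace and stop on an object; FORCE is the grip in N (left out, the last holds). Time passes only in rows, so rows that repeat a pose let the fingers close. It gives the time, the measured TCP pose, the force, the opening and the grip force at its end, in the units of the state.
- observe(): the state, without advancing time (a new reading comes with each control period).
- capture(name): name is "scene" or "top" or "wrist"; returns the picture (420x560x3 uint8, blue, green, red); there is no depth.
- camera_params(name): a dict with "vfov" (degrees; the focal length in pixels is half the picture's height over the tangent of half this angle, whatever the lens; pixels are square), "cx", "cy" (the principal point, pixels), "rvec" (rotation vector, rad) and "tvec" (3), from world to camera coordinates, as OpenCV has them; the wrist camera has in their place "mount" (4x4, takes a point from camera to tool coordinates, whose origin is the TCP and whose axes are the flange's). Camera axes: x right, y down, z forward; pixel columns grow to the right and rows downward; lengths in m; the calibration is good to about 2 mm. The wrist camera is an equidistant fisheye: a pixel r from the principal point sees the ray r / f radians off the axis. A picture is of the moment at which its call begins: read the wrist's pose just before it. camera_params takes no time and is no camera call.
- job_done(): hands the job in; it is judged then, once.
The state is a dict: "t": time; "joint_positions": joint angles; "qd": joint speeds; "effort": joint torques, N m; "tool_pos": TCP position; "tcp_rot": TCP orientation; "ft_force": force on the tool from outside, world axes, zero at the start; "ft_torque": the same for the moment, N m; "opening": opening from 0.0 (shut) to 1.0 (fully open); "grasp_force": force on a finger pad.
Only numpy, scipy, OpenCV 4.12 (cv2) and the standard library are available. Lean on these libraries where they do the work, as an engineer would, in place of code of your own. Each camera call takes 0.05 s, during which the arm holds its last target. There are 200 camera calls.

## Working session

There is one attempt and no reset: what is moved stays moved. The work goes in short steps, Python scripts to look and compute and a shell command to move; the robot and the scene stay as the last step left them, time stands still between calls to the robot, and variables do not carry over. Pictures are saved under pics/ and viewed, at most 10 in all, crops included, and the job is handed in when it is done.

```bash
mkdir -p pics; cat > h.py <<'E'
from bench import *
import numpy as np, cv2
from scipy.spatial.transform import Rotation as R
def cam(name,s=None):
    p=camera_params(name)
    f=210/np.tan(np.radians(p["vfov"])/2)
    return p,f
def ray(name,u,v,s=None):
    p,f=cam(name); a=np.array([u-p["cx"],v-p["cy"]])
    if name=="wrist":
        s=s or observe(); r=np.linalg.norm(a); th=r/f
        d=np.array([*(a/max(r,1e-9)*np.sin(th)),np.cos(th)])
        M=np.array(p["mount"]); Rt=R.from_rotvec(s["tcp_rot"]).as_matrix()
        return Rt@M[:3,3]+np.array(s["tool_pos"]), Rt@M[:3,:3]@d
    Rm=R.from_rotvec(np.ravel(p["rvec"])).as_matrix()
    return -Rm.T@np.ravel(p["tvec"]), Rm.T@np.array([*(a/f),1.])
def onz(name,u,v,z,s=None):
    o,d=ray(name,u,v,s); return o+d*(z-o[2])/d[2]
def proj(name,X,s=None):
    p,f=cam(name); X=np.array(X,float)
    if name=="wrist":
        s=s or observe(); M=np.array(p["mount"]); Rt=R.from_rotvec(s["tcp_rot"]).as_matrix()
        c=M[:3,:3].T@(Rt.T@(X-np.array(s["tool_pos"]))-M[:3,3])
        th=np.arctan2(np.hypot(c[0],c[1]),c[2]); a=c[:2]/np.hypot(c[0],c[1])*th*f
    else:
        c=R.from_rotvec(np.ravel(p["rvec"])).as_matrix()@X+np.ravel(p["tvec"]); a=c[:2]/c[2]*f
    return a+[p["cx"],p["cy"]]
E
python3 - <<'E'
from h import *
for n in("scene","top"):
    cv2.imwrite(f"pics/{n}0.png",capture(n)); p,f=cam(n); print(n,f,ray(n,280,210),p)
print(observe())
print(camera_params("wrist"))
E
```

```text
scene 487.1782018199044 (array([ 0.15600564, -0.5506819 ,  0.86738798]), array([ 0.32369825,  0.57567742, -0.75089025])) {'vfov': 46.637280516133934, 'cx': 280.94760218207495, 'cy': 212.03406282640114, 'rvec': array([ 2.35288865, -0.63591667,  0.22700713]), 'tvec': array([-0.4035804 ,  0.27206196,  0.91818048])}
top 393.1749675697708 (array([0.3327884 , 0.06010602, 1.14187935]), array([ 1.79146676e-01,  8.65181864e-04, -9.84003143e-01])) {'vfov': 56.214540638396635, 'cx': 287.35632863778426, 'cy': 210.9945512413122, 'rvec': array([ 2.12894662, -2.14367256,  0.20864345]), 'tvec': array([0.04391336, 0.52891065, 1.06610245])}
{'t': 0.1, 'joint_positions': array([ 1.17569660e+00,  2.63481040e-01, -4.88714477e-02,  1.25939757e+00,
       -1.92826866e-06,  1.41555106e+00]), 'qd': array([-1.82692260e-03,  7.46014700e-04,  2.41004231e-03,  4.76980318e-09,
       -1.34184972e-03,  3.44188416e-04]), 'effort': array([ 3.17048107e-03, -6.38577890e+01,  3.85061896e+01,  1.01413022e-02,
       -1.56641222e-04, -2.15115307e-05]), 'tool_pos': array([0.12460796, 0.50976176, 0.24787084]), 'tcp_rot': array([-3.75829204e-01, -3.11877191e+00,  1.44246139e-03]), 'ft_force': array([-0.0119937 , -0.61531611,  0.87334093]), 'ft_torque': array([-1.35539561e-02, -4.84719469e-06, -2.56372657e-02]), 'grasp_force': 0.0, 'opening': 0.9991821576963211}
{'vfov': 65.70646984690485, 'cx': 279.5479581425088, 'cy': 203.97293995820922, 'mount': array([[-9.69183232e-05, -9.58548622e-01, -2.84928992e-01,
         7.35220524e-02],
       [ 9.99999801e-01,  8.46699724e-05, -6.24992872e-04,
         2.38576307e-04],
       [ 6.23210986e-04, -2.84928996e-01,  9.58548423e-01,
        -1.26222765e-01],
       [ 0.00000000e+00,  0.00000000e+00,  0.00000000e+00,
         1.00000000e+00]])}
```

View pics/scene0.png

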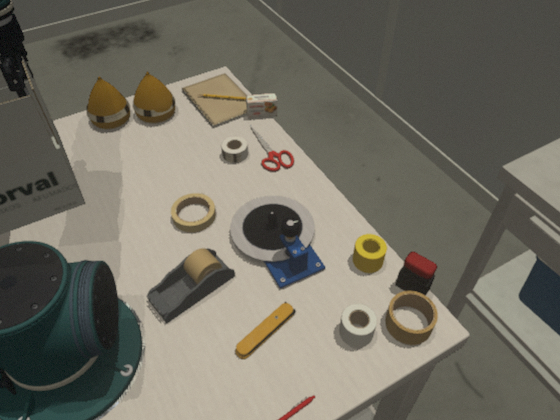

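View pics/top0.png

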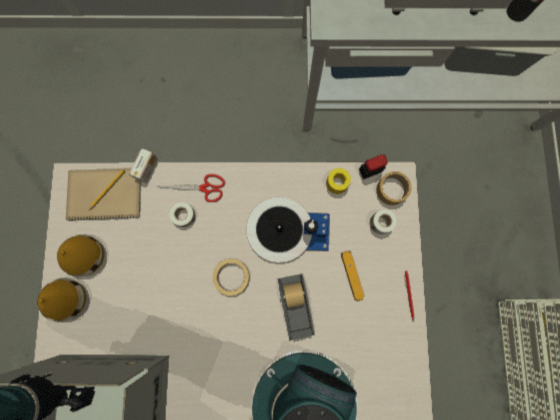

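Candidates for the tall roll, by scene pixel: white roll left (234,150), white roll right (358,326), yellow look-alike (370,252), and the tape rings (193,212) and (411,317). Next I'll measure the heights of the two white rolls and view a crop of both.

```bash
python3 - <<'E'
from h import *
t=cv2.imread("pics/top0.png"); s=cv2.imread("pics/scene0.png")
a=cv2.resize(s[125:175,205:265],None,fx=6,fy=6,interpolation=2)
b=cv2.resize(s[295:355,325:393],None,fx=6,fy=6,interpolation=2)
c=cv2.resize(t[185:275,235:345],None,fx=4,fy=4,interpolation=2)
im=np.zeros((800,800,3),np.uint8)
im=np.zeros((600,800,3),np.uint8)
im[:200,:240]=cv2.resize(a,(240,200)); im[:240,250:522]=cv2.resize(b,(272,240)); im[240:600,:440]=c
im[240:600,445:800]=cv2.resize(s[190:290,222:332],(355,360),interpolation=2)
cv2.imwrite("pics/crop1.png",im)
for n,(u,v) in {"left":(182,214),"right":(383,222),"turnt":(279,230),"screw":(312,226)}.items():
    for z in(.034,.052,.067,.12): 
        p=onz("top",u,v,z); print(n,z,p.round(3),"scene px",proj("scene",p).round(0))
E
```

```text
left 0.034 [0.524 0.34  0.034] scene px [234. 145.]
left 0.052 [0.521 0.335 0.052] scene px [233. 142.]
left 0.067 [0.519 0.332 0.067] scene px [233. 138.]
left 0.12 [0.51  0.318 0.12 ] scene px [230. 126.]
right 0.034 [ 0.498 -0.233  0.034] scene px [357. 324.]
right 0.052 [ 0.495 -0.229  0.052] scene px [356. 318.]
right 0.067 [ 0.493 -0.225  0.067] scene px [354. 312.]
right 0.12 [ 0.485 -0.211  0.12 ] scene px [349. 293.]
turnt 0.034 [0.477 0.064 0.034] scene px [270. 224.]
turnt 0.052 [0.474 0.064 0.052] scene px [269. 219.]
turnt 0.067 [0.473 0.064 0.067] scene px [268. 215.]
turnt 0.12 [0.466 0.064 0.12 ] scene px [265. 199.]
screw 0.034 [ 0.488 -0.03   0.034] scene px [297. 251.]
screw 0.052 [ 0.485 -0.028  0.052] scene px [295. 246.]
screw 0.067 [ 0.483 -0.027  0.067] scene px [294. 241.]
screw 0.12 [ 0.476 -0.023  0.12 ] scene px [290. 225.]
```

View pics/crop1.png

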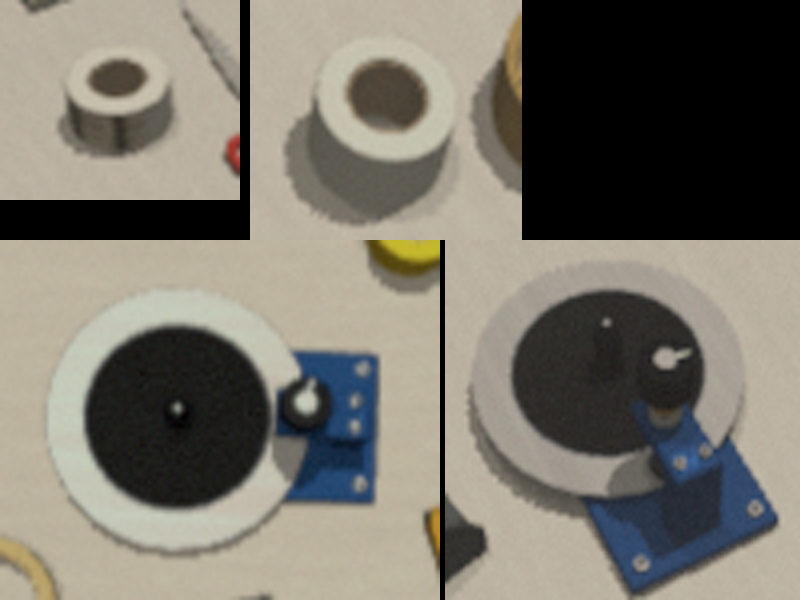

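The left white roll's top sits at the 34 mm height (235,144), so it is the short one. The right white roll's top at scene (359,320) fits 52 mm, so it is the tall one, at about (0.495,-0.229). The spindle tip is at top-view (279,228) and the screw head at (312,226). I'll move above the right roll.

```bash
R='{"dx":0.4,"dy":-0.8}'
python3 -m inch '[{"dx":0.4,"dy":-0.8},{"dx":0.4,"dy":-0.8},{"dx":0.4,"dy":-0.8},{"dx":0.4,"dy":-0.8},{"dx":0.4,"dy":-0.8}]' 1 30
python3 -m inch '[{"dx":0.4,"dy":-0.8},{"dx":0.4,"dy":-0.8},{"dx":0.4,"dy":-0.8},{"dx":0.4,"dy":-0.8},{"dx":0.4,"dy":-0.8}]'
python3 -m inch '[{"dx":0.37,"dy":-0.8},{"dx":0.37,"dy":-0.8},{"dx":0.37,"dy":-0.8},{"dx":0.37,"dy":-0.8},{"dx":0.37,"dy":-0.8}]'
python3 - <<'E'
from h import *
s=observe(); im=capture("wrist"); cv2.imwrite("pics/w1.png",im); print(s["t"],s["tool_pos"],s["tcp_rot"])
# triangulate spindle tip, screw top
def tri(a,b):
    (o1,d1),(o2,d2)=ray("top",*a),ray("scene",*b); d1/=np.linalg.norm(d1); d2/=np.linalg.norm(d2)
    k=np.linalg.lstsq(np.c_[d1,-d2],o2-o1,rcond=None)[0]; p,q=o1+k[0]*d1,o2+k[1]*d2; return ((p+q)/2).round(4),np.linalg.norm(p-q).round(4)
print("tip",tri((279.3,228),(272,213)),"screw",tri((311.5,225.5),(290,223)))
print("tape",onz("top",394,188,.025),"cutter",onz("top",353,275,.019),"yel",onz("top",338,180,.05))
E
```

```text
0.1 [0.12460796 0.50976176 0.24787084] [-3.75829204e-01 -3.11877191e+00  1.44246139e-03]
tip (array([0.4792, 0.0627, 0.0695]), np.float64(0.003)) screw (array([ 0.4762, -0.0211,  0.1246]), np.float64(0.0002))
tape [ 0.59987259 -0.2732727   0.025     ] cutter [ 0.34932173 -0.14431585  0.019     ] yel [ 0.61815828 -0.10572833  0.05      ]schema error: expected keys dx, dy, dz, wx, wy, wz
schema error: expected keys dx, dy, dz, wx, wy, wz
schema error: expected keys dx, dy, dz, wx, wy, wz
```

View pics/w1.png

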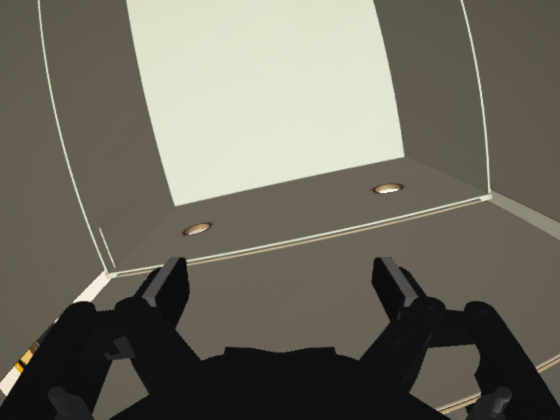

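The wrist view shows what looks like the inside of a box or enclosure. I'll check where the gripper stands relative to the box before moving.

```bash
python3 - <<'E'
from h import *
s=observe(); p=s["tool_pos"]
for z in (0,.1,.23,.25,.35,.45): print(z,proj("top",[p[0],p[1],z]).round(),proj("scene",[p[0],p[1],z]).round())
print("box scene corners", *(onz("scene",u,v,0).round(3) for u,v in((83,205),(0,236),(57,128))))
for uv in((168,355),(130,418),(55,357),(0,372)): print(uv,*(onz("top",*uv,z).round(3) for z in(0,.1,.2,.3,.4)))
def up(im,a): return cv2.resize(im[a[1]:a[3],a[0]:a[2]],(400,440),interpolation=2)
t=cv2.imread("pics/top0.png");q=cv2.imread("pics/scene0.png")
cv2.imwrite("pics/box.png",np.hstack([up(t,(0,310,180,420)),up(q,(0,0,110,250))]))
o=ray("wrist",280,204,s); print(o)
E
```

```text
0 [117. 360.] [ 66. 170.]
0.1 [101. 368.] [ 52. 141.]
0.23 [ 74. 381.] [31. 95.]
0.25 [ 69. 383.] [27. 88.]
0.35 [ 41. 397.] [ 7. 46.]
0.45 [  3. 415.] [-16.  -3.]
box scene corners [0.13  0.368 0.   ] [-0.06  0.37 -0.  ] [ 0.145  0.695 -0.   ]
(168, 355) [0.136 0.372 0.   ] [0.153 0.344 0.1  ] [0.171 0.317 0.2  ] [0.188 0.29  0.3  ] [0.205 0.263 0.4  ]
(130, 418) [-0.024  0.466  0.   ] [0.008 0.43  0.1  ] [0.039 0.395 0.2  ] [0.07  0.359 0.3  ] [0.101 0.324 0.4  ]
(55, 357) [0.134 0.68  0.   ] [0.152 0.626 0.1  ] [0.169 0.571 0.2  ] [0.187 0.517 0.3  ] [0.204 0.463 0.4  ]
(0, 372) [0.097 0.824 0.   ] [0.118 0.757 0.1  ] [0.138 0.69  0.2  ] [0.159 0.623 0.3  ] [0.18  0.557 0.4  ]
(array([0.05330209, 0.52760468, 0.37418666]), array([ 0.27674858, -0.06761573, -0.95856055]))
```

View pics/box.png

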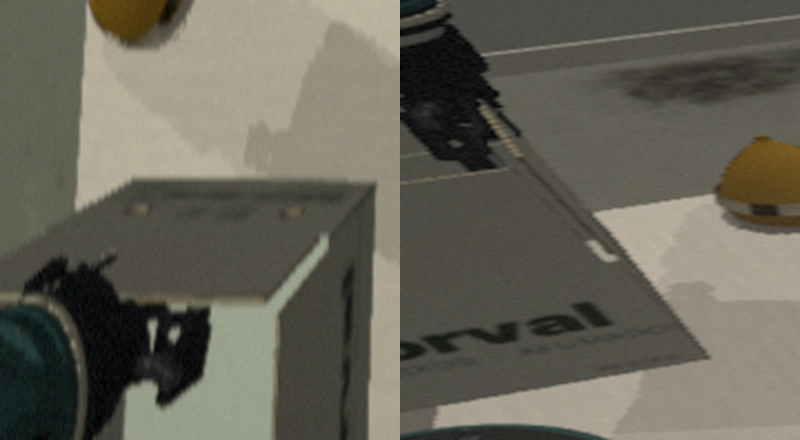

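```bash
python3 - <<'E'
from h import *
s=observe()
def tri(A,B):
    (o1,d1),(o2,d2)=A,B; d1=d1/np.linalg.norm(d1); d2=d2/np.linalg.norm(d2)
    k=np.linalg.lstsq(np.c_[d1,-d2],o2-o1,rcond=None)[0]; p,q=o1+k[0]*d1,o2+k[1]*d2; return ((p+q)/2).round(3),np.linalg.norm(p-q).round(3)
T={"a":(119,385),"b":(146,369),"c":(168,355),"hole-":(131,363),"hole+":(62,362),"+far":(60,355)}
W={"rim-":(110,272),"rim+":(490,195),"fl-":(175,206),"fl+":(405,157),"hole-":(197,229),"hole+":(388,188)}
for a in T:
  for b in W: print(a,b,*tri(ray("top",*T[a]),ray("wrist",*W[b],s)))
for b in W: print(b,onz("wrist",*W[b],0,s).round(3),onz("wrist",*W[b],.2,s).round(3))
E
```

```text
a rim- [0.113 0.413 0.226] 0.002
a rim+ [0.094 0.465 0.321] 0.178
a fl- [0.099 0.439 0.16 ] 0.001
a fl+ [0.094 0.525 0.154] 0.156
a hole- [0.108 0.445 0.164] 0.023
a hole+ [0.104 0.516 0.156] 0.144
b rim- [0.135 0.373 0.174] 0.003
b rim+ [0.106 0.429 0.337] 0.235
b fl- [0.116 0.405 0.077] 0.0
b fl+ [0.111 0.501 0.13 ] 0.217
b hole- [0.13  0.413 0.083] 0.032
b hole+ [0.123 0.501 0.106] 0.2
c rim- [0.155 0.336 0.125] 0.006
c rim+ [0.115 0.395 0.363] 0.282
c fl- [ 0.135  0.372 -0.004] 0.002
c fl+ [0.126 0.47  0.142] 0.272
c hole- [0.152 0.382 0.004] 0.038
c hole+ [0.14  0.481 0.079] 0.253
hole- rim- [0.139 0.395 0.193] 0.031
hole- rim+ [0.118 0.468 0.293] 0.214
hole- fl- [0.123 0.425 0.109] 0.031
hole- fl+ [0.12  0.548 0.054] 0.18
hole- hole- [0.136 0.432 0.109] 0.002
hole- hole+ [0.134 0.534 0.062] 0.161
hole+ rim- [0.131 0.484 0.294] 0.099
hole+ rim+ [0.14  0.613 0.178] 0.086
hole+ fl- [0.124 0.501 0.263] 0.101
hole+ fl+ [0.129 0.645 0.036] 0.009
hole+ hole- [0.13  0.503 0.253] 0.088
hole+ hole+ [0.14  0.606 0.103] 0.0
+far rim- [0.138 0.486 0.295] 0.113
+far rim+ [0.152 0.633 0.151] 0.084
+far fl- [0.131 0.503 0.264] 0.116
+far fl+ [0.14  0.664 0.003] 0.003
+far hole- [0.138 0.506 0.252] 0.103
+far hole+ [0.151 0.618 0.08 ] 0.012
rim- [0.203 0.238 0.   ] [0.123 0.393 0.2  ]
rim+ [ 0.218  0.787 -0.   ] [0.13  0.649 0.2  ]
fl- [0.133 0.373 0.   ] [0.09  0.456 0.2  ]
fl+ [0.139 0.663 0.   ] [0.093 0.591 0.2  ]
hole- [0.168 0.392 0.   ] [0.107 0.464 0.2  ]
hole+ [0.173 0.635 0.   ] [0.109 0.578 0.2  ]
```

```bash
python3 - <<'E'
from h import *
s=observe()
for y in(.372,.664):
  for z in(0,.1,.17,.2,.25,.3,.35,.4): p=[.137,y,z]; print(y,z,proj("top",p).round(),proj("scene",p).round(),proj("wrist",p,s).round())
im=capture("scene"); cv2.imwrite("pics/box2.png",cv2.resize(im[0:220,0:110],(400,600*1),interpolation=2))
E
```

```text
0.372 0 [168. 355.] [ 86. 203.] [175. 209.]
0.372 0.1 [157. 362.] [ 72. 173.] [145. 240.]
0.372 0.17 [147. 368.] [ 61. 150.] [113. 274.]
0.372 0.2 [143. 371.] [ 56. 139.] [ 96. 293.]
0.372 0.25 [135. 376.] [ 47. 120.] [ 60. 334.]
0.372 0.3 [126. 382.] [ 38. 100.] [ 16. 389.]
0.372 0.35 [115. 389.] [27. 77.] [-35. 459.]
0.372 0.4 [104. 396.] [16. 53.] [-84. 538.]
0.664 0 [ 61. 356.] [ 57. 135.] [405. 155.]
0.664 0.1 [ 39. 363.] [ 43. 105.] [443. 171.]
0.664 0.17 [ 21. 370.] [33. 82.] [484. 189.]
0.664 0.2 [ 12. 373.] [28. 72.] [508. 200.]
0.664 0.25 [ -4. 378.] [19. 53.] [557. 225.]
0.664 0.3 [-22. 384.] [10. 34.] [622. 262.]
0.664 0.35 [-42. 391.] [ 1. 13.] [701. 315.]
0.664 0.4 [-65. 399.] [-10. -10.] [782. 383.]
```

View pics/box2.png

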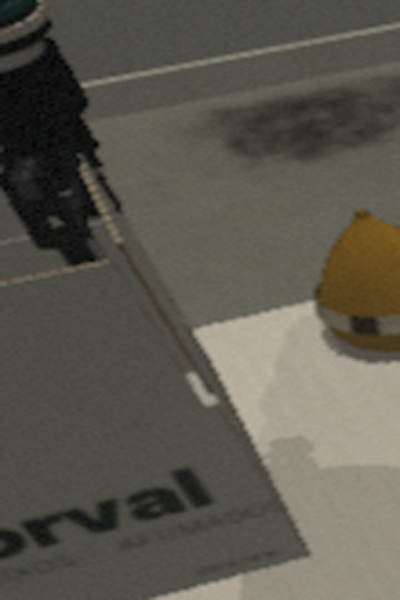

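The wrist camera and scene views agree. An open-topped carton about 0.31 m high stands around the fingers, its +x wall at x≈0.137 and its front edge at scene (30,96). The gripper has to be lifted straight up before it can travel.

```bash

python3 -m inch '[{"dx":0,"dy":0,"dz":0.05,"wx":0,"wy":0,"wz":0},{"dx":0,"dy":0,"dz":0.15,"wx":0,"wy":0,"wz":0},{"dx":0,"dy":0,"dz":0.3,"wx":0,"wy":0,"wz":0},{"dx":0,"dy":0,"dz":0.45,"wx":0,"wy":0,"wz":0},{"dx":0,"dy":0,"dz":0.6,"wx":0,"wy":0,"wz":0}]' 1 30
python3 - <<'E'
from h import *
s=observe();print(s["tool_pos"],s["tcp_rot"],s["ft_force"],s["opening"])
E
```

```text
t: 0.82
tool_pos: [0.1246, 0.5097, 0.4297]
tcp_rot: [-0.376, -3.119, -0.0]
ft_force: [0.2, 0.5, 0.5]
opening: 0.997
grasp_force: 0.0
[0.12456397 0.50965054 0.42972399] [-3.75787094e-01 -3.11903587e+00 -8.83494197e-05] [0.2097074  0.51362235 0.51120015] 0.9973003214001301
```

```bash

python3 -m inch '[{"dx":0.7,"dy":-0.6,"dz":0,"wx":0,"wy":0,"wz":0},{"dx":0.7,"dy":-0.6,"dz":0,"wx":0,"wy":0,"wz":0},{"dx":0.7,"dy":-0.6,"dz":0,"wx":0,"wy":0,"wz":0},{"dx":0.7,"dy":-0.6,"dz":0,"wx":0,"wy":0,"wz":0},{"dx":0.7,"dy":-0.6,"dz":0,"wx":0,"wy":0,"wz":0}]' 1 30
python3 -m inch '[{"dx":0.4,"dy":-1,"dz":0,"wx":0,"wy":0,"wz":0},{"dx":0.4,"dy":-1,"dz":0,"wx":0,"wy":0,"wz":0},{"dx":0.4,"dy":-1,"dz":0,"wx":0,"wy":0,"wz":0},{"dx":0.4,"dy":-1,"dz":0,"wx":0,"wy":0,"wz":0},{"dx":0.4,"dy":-1,"dz":0,"wx":0,"wy":0,"wz":0}]'
python3 -m inch '[{"dx":0.1,"dy":-0.8,"dz":-0.5,"wx":0,"wy":0,"wz":0},{"dx":0.1,"dy":-0.8,"dz":-0.5,"wx":0,"wy":0,"wz":0},{"dx":0.1,"dy":-0.8,"dz":-0.5,"wx":0,"wy":0,"wz":0},{"dx":0.1,"dy":-0.8,"dz":-0.5,"wx":0,"wy":0,"wz":0},{"dx":0.1,"dy":-0.8,"dz":-0.5,"wx":0,"wy":0,"wz":0}]'
python3 -m inch '[{"dx":0,"dy":0,"dz":0,"wx":0,"wy":0,"wz":0},{"dx":0,"dy":0,"dz":0,"wx":0,"wy":0,"wz":0}]'
python3 - <<'E'
from h import *
s=observe(); im=capture("wrist"); cv2.imwrite("pics/w2.png",im)
q=capture("scene");t=capture("top");cv2.imwrite("pics/s2.png",q);cv2.imwrite("pics/t2.png",t)
print(s["joint_positions"].round(2))
for z in(0,.052): print(proj("wrist",[.495,-.229,z],s))
E
```

```text
t: 1.45
tool_pos: [0.3365, 0.3279, 0.4281]
tcp_rot: [-0.38, -3.118, 0.001]
ft_force: [-0.5, -0.3, 1.0]
opening: 1.002
grasp_force: 0.0
t: 2.08
tool_pos: [0.451, 0.0378, 0.4283]
tcp_rot: [0.376, 3.119, 0.0]
ft_force: [1.3, 1.2, 0.1]
opening: 1.001
grasp_force: 0.0
t: 2.7
tool_pos: [0.4802, -0.2023, 0.2764]
tcp_rot: [-0.378, -3.117, -0.001]
ft_force: [-0.1, 1.4, -0.2]
opening: 1.002
grasp_force: 0.0
t: 2.95
tool_pos: [0.4807, -0.1997, 0.2787]
tcp_rot: [0.376, 3.119, 0.0]
ft_force: [-0.7, 0.2, 0.4]
opening: 0.999
grasp_force: 0.0
[-0.55  0.25  0.01  1.34  0.   -0.31]
[259.9683834  184.44116258]
[257.26051574 194.93919891]
```

View pics/w2.png

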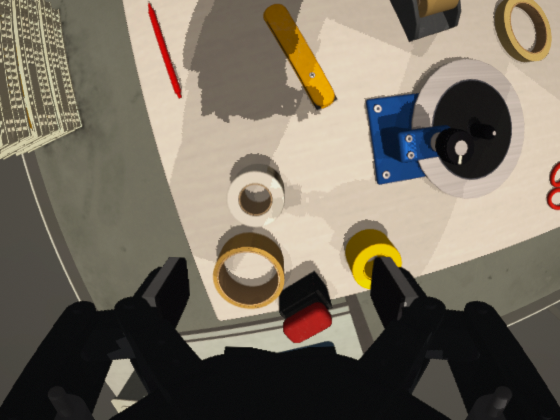

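The wrist view shows the roll's core at (256,198) and the tape ring below it at (248,275). The spindle tip is at (492,131) and the screw head with its mark at (460,150).

```bash
python3 - <<'E'
from h import *
s=observe(); im=cv2.imread("pics/w2.png")
g=im[150:240,215:300]; hsv=cv2.cvtColor(g,cv2.COLOR_BGR2HSV)
# core: brown/dark blob
m=((hsv[...,2]<150)).astype(np.uint8)
n,l,st,c=cv2.connectedComponentsWithStats(m)
for i in range(1,n):
    if st[i,4]>150: print("blob",st[i],c[i]+[215,150])
for uv in((256,197),(256.5,200),(255,196)): print(onz("wrist",*uv,.052,s).round(4))
print("tape",onz("wrist",250,270,.025,s).round(3),"spindle",onz("wrist",492,130,.067,s).round(3),"screw",onz("wrist",459,149,.123,s).round(3))
t=cv2.imread("pics/t2.png"); h=cv2.cvtColor(t,cv2.COLOR_BGR2HSV)
m=((h[...,1]<45)&(h[...,2]>205)).astype(np.uint8); m[:, :355]=0; m[:,410:]=0;m[:195]=0;m[250:]=0
n,l,st,c=cv2.connectedComponentsWithStats(m)
for i in range(1,n):
    if st[i,4]>60:
        cs,_=cv2.findContours((l==i).astype(np.uint8),0,2); (u,v),r=cv2.minEnclosingCircle(cs[0]); print("top",st[i],u,v,r,onz("top",u,v,.052).round(4))
print(R.from_rotvec(s["tcp_rot"]).as_matrix().round(3))
E
```

```text
blob [ 15   3  55  41 854] [256.03981265 166.90866511]
blob [ 24  39  33  27 667] [254.72863568 201.6101949 ]
blob [  4  75  56  15 586] [246.30375427 233.54778157]
[ 0.4975 -0.2308  0.052 ]
[ 0.5011 -0.2312  0.052 ]
[ 0.4961 -0.2316  0.052 ]
tape [ 0.599 -0.268  0.025] spindle [0.478 0.064 0.067] screw [ 0.478 -0.02   0.123]
top [355 195  18  55 690] 362.5 221.59259033203125 27.63007926940918 [ 0.4968 -0.1707  0.052 ]
top [374 215  23  16 127] 385.0 220.0 11.180439949035645 [ 0.501  -0.2345  0.052 ]
[[-0.972  0.236  0.001]
 [ 0.236  0.972 -0.001]
 [-0.001 -0.    -1.   ]]
```

```bash

python3 -m inch '[{"dx":0.06,"dy":-0.108,"dz":-0.15,"wx":0,"wy":0,"wz":0},{"dx":0.06,"dy":-0.108,"dz":-0.3,"wx":0,"wy":0,"wz":0},{"dx":0.06,"dy":-0.108,"dz":-0.45,"wx":0,"wy":0,"wz":0},{"dx":0.06,"dy":-0.108,"dz":-0.45,"wx":0,"wy":0,"wz":0},{"dx":0.06,"dy":-0.108,"dz":-0.45,"wx":0,"wy":0,"wz":0}]'
python3 - <<'E'
from h import *
s=observe(); im=capture("wrist"); cv2.imwrite("pics/w3.png",im)
print(s["tool_pos"],proj("wrist",[.499,-.232,.052],s))
E
```

```text
t: 3.72
tool_pos: [0.4996, -0.2326, 0.1453]
tcp_rot: [0.375, 3.117, -0.001]
ft_force: [0.4, -0.8, 0.3]
opening: 1.003
grasp_force: 0.0
[ 0.49955953 -0.2326294   0.14527238] [280.18084603 213.94182234]
```

View pics/w3.png

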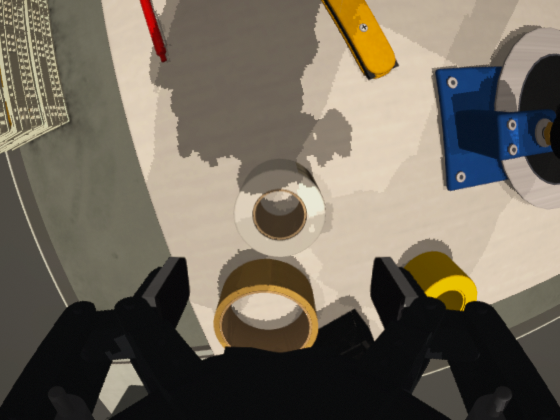

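The core at (280,215) matches the predicted (280,214), so the roll is centred. Descending to grip.

```bash

python3 -m inch '[{"dx":0,"dy":0,"dz":-0.12,"wx":0,"wy":0,"wz":0},{"dx":0,"dy":0,"dz":-0.25,"wx":0,"wy":0,"wz":0},{"dx":0,"dy":0,"dz":-0.37,"wx":0,"wy":0,"wz":0},{"dx":0,"dy":0,"dz":-0.37,"wx":0,"wy":0,"wz":0},{"dx":0,"dy":0,"dz":-0.37,"wx":0,"wy":0,"wz":0}]' 1 30
python3 -m inch '[{"dx":0,"dy":0,"dz":0,"wx":0,"wy":0,"wz":0},{"dx":0,"dy":0,"dz":0,"wx":0,"wy":0,"wz":0},{"dx":0,"dy":0,"dz":0,"wx":0,"wy":0,"wz":0},{"dx":0,"dy":0,"dz":0,"wx":0,"wy":0,"wz":0}]' -1 30
python3 -m inch '[{"dx":0,"dy":0,"dz":0.1,"wx":0,"wy":0,"wz":0},{"dx":0,"dy":0,"dz":0.3,"wx":0,"wy":0,"wz":0},{"dx":0,"dy":0,"dz":0.45,"wx":0,"wy":0,"wz":0},{"dx":0,"dy":0,"dz":0.45,"wx":0,"wy":0,"wz":0},{"dx":0,"dy":0,"dz":0.45,"wx":0,"wy":0,"wz":0}]'
```

```text
t: 4.4
tool_pos: [0.4999, -0.2332, 0.0344]
tcp_rot: [0.375, 3.117, -0.002]
ft_force: [-0.4, 0.1, 1.0]
opening: 1.0
grasp_force: 0.0
t: 4.9
tool_pos: [0.4997, -0.2331, 0.0341]
tcp_rot: [0.375, 3.116, -0.002]
ft_force: [-1.4, 0.7, 10.8]
opening: 0.764
grasp_force: 30.3
t: 5.52
tool_pos: [0.4986, -0.2324, 0.1672]
tcp_rot: [0.376, 3.119, -0.0]
ft_force: [0.1, 0.4, -1.0]
opening: 0.763
grasp_force: 35.0
```

```bash

python3 -m inch '[{"dx":-0.067,"dy":0.1,"dz":0.2,"wx":0,"wy":0,"wz":-0.3},{"dx":-0.067,"dy":0.3,"dz":0.2,"wx":0,"wy":0,"wz":-0.6},{"dx":-0.067,"dy":0.5,"dz":0.2,"wx":0,"wy":0,"wz":-1},{"dx":-0.067,"dy":0.7,"dz":0.2,"wx":0,"wy":0,"wz":-1},{"dx":-0.067,"dy":0.85,"dz":0.2,"wx":0,"wy":0,"wz":-1}]'
python3 -m inch '[{"dx":0,"dy":0.1,"dz":0,"wx":0,"wy":0,"wz":-0.3},{"dx":0,"dy":0.137,"dz":0,"wx":0,"wy":0,"wz":-0.6},{"dx":0,"dy":0.137,"dz":0,"wx":0,"wy":0,"wz":-1},{"dx":0,"dy":0.137,"dz":0,"wx":0,"wy":0,"wz":-1},{"dx":0,"dy":0.137,"dz":0,"wx":0,"wy":0,"wz":-1}]'
python3 - <<'E'
from h import *
s=observe(); print(s["tool_pos"],s["joint_positions"].round(2))
im=capture("wrist"); cv2.imwrite("pics/w4.png",im)
for z in(.067,.023): print(proj("wrist",[.4785,.0635,z],s))
print(proj("wrist",[.478,-.021,.123],s), "rolltop", proj("wrist",s["tool_pos"]+[0,0,.018],s))
q=capture("scene");t=capture("top")
cv2.imwrite("pics/c4.png",np.vstack([np.hstack([cv2.resize(t[180:280,230:350],(400,300),interpolation=2),cv2.resize(q[130:290,180:340],(400,300))]),np.hstack([cv2.resize(im[:,:],(400,300)),np.zeros((300,400,3),np.uint8)])]))
E
```

```text
t: 6.15
tool_pos: [0.4777, 0.0246, 0.2262]
tcp_rot: [-1.135, -2.927, 0.001]
ft_force: [0.3, -0.0, -1.4]
opening: 0.759
grasp_force: 35.0
t: 6.78
tool_pos: [0.4784, 0.0634, 0.2267]
tcp_rot: [-1.82, -2.56, 0.001]
ft_force: [-0.1, -0.3, -0.7]
opening: 0.761
grasp_force: 35.0
[0.47840516 0.06339173 0.22668783] [-0.04  0.2  -0.19  1.18 -0.    1.2 ]
[280.8048453  191.39259114]
[280.72750033 180.89038315]
[247.17199523 300.32711703] rolltop [281.25349631 303.39620335]
```

View pics/c4.png

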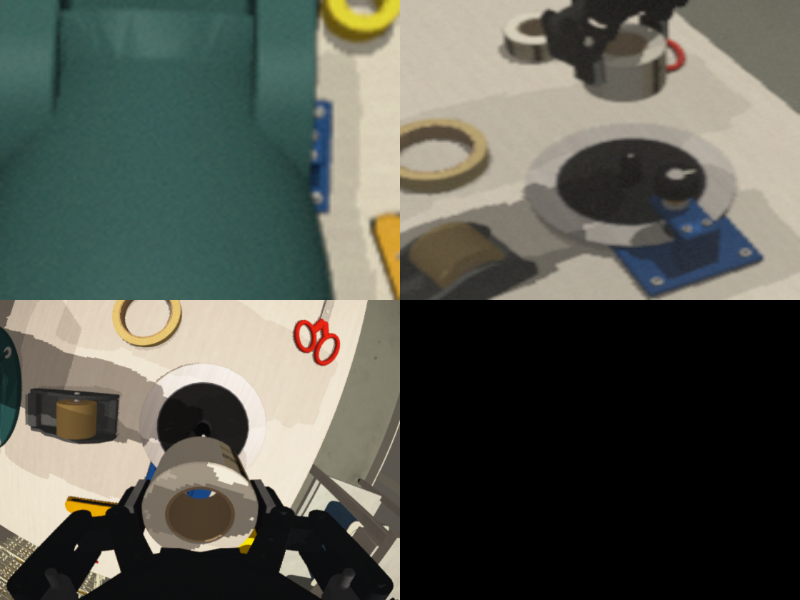

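```bash
python3 - <<'E'
from h import *
s=observe()
im=cv2.imread("pics/w4.png"); c=im[80:340,190:380].copy()
c=cv2.resize(c,None,fx=2.3,fy=2.3,interpolation=2); cv2.imwrite("pics/c5.png",c)
h=cv2.cvtColor(im,cv2.COLOR_BGR2GRAY)
# rubber disc: dark blob above roll
m=(h<70).astype(np.uint8); m[:90]=0;m[230:]=0;m[:,:200]=0;m[:,370:]=0
cs,_=cv2.findContours(m,0,1); k=max(cs,key=cv2.contourArea)[:,0].astype(float)
# cast to plane z=.023 ; circle fit on points at upper arc
P=np.array([onz("wrist",*p,.023,s)[:2] for p in k if p[1]<185])
for _ in range(4):
    A=np.c_[2*P,np.ones(len(P))]; x=np.linalg.lstsq(A,(P**2).sum(1),rcond=None)[0]; r=np.sqrt(x[2]+x[0]**2+x[1]**2)
    e=abs(np.linalg.norm(P-x[:2],axis=1)-r); P=P[e<max(.002,np.median(e)*2)]
print("rubber centre",x[:2],r,len(P))
E
```

```text
rubber centre [0.48141234 0.06389007] 0.06659297864714538 190
```

View pics/c5.png

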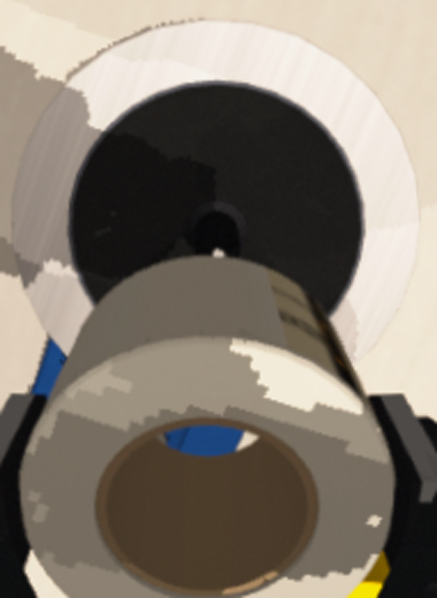

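The wrist crop puts the spindle tip at full-image (284.8,189.6) and the roll's core centre at (280,300). I'll cast both to get the correction.

```bash
python3 - <<'E'
from h import *
s=observe(); p=s["tool_pos"]
print("tip",onz("wrist",284.8,189.6,.067,s))
im=cv2.imread("pics/w4.png"); 
# core ellipse: brown rim; outer points by crop reading left(97,508) right(318,505) top(207,417) bottom(208,597)
for a in((97,506),(318,504),(207,418),(208,597)):
    print(onz("wrist",190+a[0]/2.3,80+a[1]/2.3,p[2]+.018,s)-p)
E
```

```text
tip [0.48173747 0.06612182 0.067     ]
[-0.01884097 -0.00512974  0.018     ]
[0.01702057 0.00771505 0.018     ]
[-0.00660301  0.01751196  0.018     ]
[ 0.00593264 -0.01812886  0.018     ]
```

```bash

python3 -m inch '[{"dx":0.013,"dy":0.002,"dz":-0.15,"wx":0,"wy":0,"wz":0},{"dx":0.013,"dy":0.002,"dz":-0.3,"wx":0,"wy":0,"wz":0},{"dx":0.013,"dy":0.002,"dz":-0.37,"wx":0,"wy":0,"wz":0},{"dx":0.013,"dy":0.002,"dz":-0.37,"wx":0,"wy":0,"wz":0}]'
python3 -m inch '[{"dx":0,"dy":0,"dz":-0.04,"wx":0,"wy":0,"wz":0},{"dx":0,"dy":0,"dz":-0.07,"wx":0,"wy":0,"wz":0},{"dx":0,"dy":0,"dz":-0.09,"wx":0,"wy":0,"wz":0}]'
python3 -m inch '[{"dx":0,"dy":0,"dz":-0.02,"wx":0,"wy":0,"wz":0},{"dx":0,"dy":0,"dz":-0.04,"wx":0,"wy":0,"wz":0},{"dx":0,"dy":0,"dz":-0.06,"wx":0,"wy":0,"wz":0}]'
```

```text
t: 7.42
tool_pos: [0.4817, 0.064, 0.1153]
tcp_rot: [-1.823, -2.556, 0.002]
ft_force: [0.3, -0.1, -0.3]
opening: 0.759
grasp_force: 34.9
t: 7.8
tool_pos: [0.4826, 0.0641, 0.089]
tcp_rot: [1.825, 2.557, 0.0]
ft_force: [-0.7, 0.4, -0.7]
opening: 0.76
grasp_force: 35.0
t: 8.18
tool_pos: [0.4826, 0.0642, 0.0709]
tcp_rot: [1.825, 2.557, 0.0]
ft_force: [-0.4, 0.4, -1.0]
opening: 0.762
grasp_force: 35.0
```

```bash

python3 -m inch '[{"dx":0,"dy":0,"dz":-0.015,"wx":0,"wy":0,"wz":0},{"dx":0,"dy":0,"dz":-0.03,"wx":0,"wy":0,"wz":0},{"dx":0,"dy":0,"dz":-0.037,"wx":0,"wy":0,"wz":0}]'
python3 -m inch '[{"dx":0,"dy":0,"dz":-0.007,"wx":0,"wy":0,"wz":0},{"dx":0,"dy":0,"dz":-0.007,"wx":0,"wy":0,"wz":0}]'
```

```text
t: 8.55
tool_pos: [0.4825, 0.0641, 0.0599]
tcp_rot: [-1.825, -2.557, 0.0]
ft_force: [0.4, 0.5, -1.1]
opening: 0.76
grasp_force: 35.0
t: 8.8
tool_pos: [0.4826, 0.0641, 0.0581]
tcp_rot: [1.825, 2.557, 0.0]
ft_force: [0.3, 0.3, -0.6]
opening: 0.762
grasp_force: 35.1
```

```bash

python3 -m inch '[{"dx":0,"dy":0,"dz":-0.006,"wx":0,"wy":0,"wz":0},{"dx":0,"dy":0,"dz":-0.006,"wx":0,"wy":0,"wz":0}]'
python3 -m inch '[{"dx":0,"dy":0,"dz":-0.004,"wx":0,"wy":0,"wz":0},{"dx":0,"dy":0,"dz":-0.004,"wx":0,"wy":0,"wz":0}]'
```

```text
t: 9.05
tool_pos: [0.4828, 0.064, 0.0573]
tcp_rot: [1.824, 2.556, 0.001]
ft_force: [-4.8, -1.2, 18.7]
opening: 0.758
grasp_force: 37.0
t: 9.3
tool_pos: [0.483, 0.0641, 0.0569]
tcp_rot: [1.824, 2.556, 0.002]
ft_force: [-10.2, -0.5, 38.6]
opening: 0.759
grasp_force: 39.0
```

Contact came at TCP z = 0.057 m, which is the seated height (0.023 + 0.034). I'll ease off, release and rise.

```bash

python3 -m inch '[{"dx":0,"dy":0,"dz":0.008,"wx":0,"wy":0,"wz":0},{"dx":0,"dy":0,"dz":0.008,"wx":0,"wy":0,"wz":0}]'
python3 -m inch '[{"dx":0,"dy":0,"dz":0,"wx":0,"wy":0,"wz":0},{"dx":0,"dy":0,"dz":0,"wx":0,"wy":0,"wz":0},{"dx":0,"dy":0,"dz":0,"wx":0,"wy":0,"wz":0},{"dx":0,"dy":0,"dz":0,"wx":0,"wy":0,"wz":0}]' 1 30
python3 -m inch '[{"dx":0,"dy":0,"dz":0.05,"wx":0,"wy":0,"wz":0},{"dx":0,"dy":0,"dz":0.2,"wx":0,"wy":0,"wz":0},{"dx":0,"dy":0,"dz":0.4,"wx":0,"wy":0,"wz":0},{"dx":0,"dy":0,"dz":0.55,"wx":0,"wy":0,"wz":0},{"dx":0,"dy":0,"dz":0.55,"wx":0,"wy":0,"wz":0}]'
python3 - <<'E'
from h import *
s=observe(); print(s["joint_positions"].round(3),R.from_rotvec(s["tcp_rot"]).as_matrix().round(3))
im=capture("wrist"); q=capture("scene")
cv2.imwrite("pics/w6.png",im)
print("roll top pred",proj("wrist",[.482,.0642,.075],s),"screw",proj("wrist",[.478,-.021,.123],s))
cv2.imwrite("pics/c6.png",np.hstack([cv2.resize(im,(440,330)),cv2.resize(q[170:290,205:335],(358,330),interpolation=2)]))
E
```

```text
t: 9.55
tool_pos: [0.4827, 0.0641, 0.0577]
tcp_rot: [1.825, 2.557, 0.0]
ft_force: [1.0, -0.5, -0.6]
opening: 0.757
grasp_force: 35.2
t: 10.05
tool_pos: [0.4825, 0.0641, 0.0574]
tcp_rot: [-1.825, -2.557, 0.0]
ft_force: [0.4, 1.2, -0.2]
opening: 1.001
grasp_force: 0.0
t: 10.68
tool_pos: [0.484, 0.0641, 0.2255]
tcp_rot: [1.822, 2.553, 0.005]
ft_force: [1.0, 0.4, -0.7]
opening: 1.0
grasp_force: 0.0
[-0.035  0.205 -0.19   1.17   0.     1.204] [[-0.325  0.946  0.005]
 [ 0.946  0.325 -0.   ]
 [-0.002  0.005 -1.   ]]
roll top pred [277.56977339 192.88371799] screw [240.05226165 299.73283868]
```

View pics/c6.png

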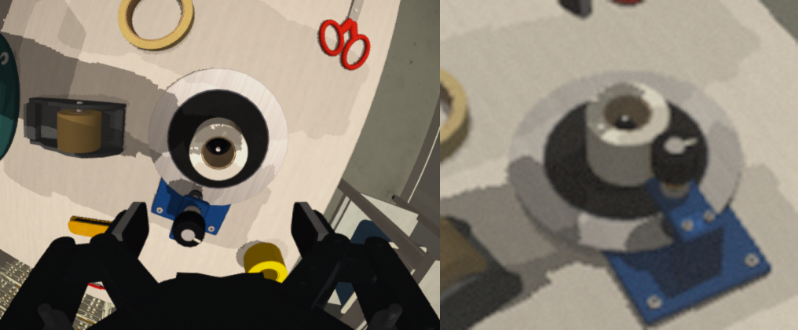

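The roll sits flat on the spindle and is released. Next I'll unwind the wrist to get clockwise travel and centre over the thumbscrew; its mark is near wrist (243,300).

```bash

python3 -m inch '[{"dx":-0.02,"dy":-0.28,"dz":0,"wx":0,"wy":0,"wz":1},{"dx":-0.02,"dy":-0.28,"dz":0,"wx":0,"wy":0,"wz":1},{"dx":-0.02,"dy":-0.28,"dz":0,"wx":0,"wy":0,"wz":1}]'
python3 -m inch '[{"dx":0,"dy":0,"dz":0,"wx":0,"wy":0,"wz":1},{"dx":0,"dy":0,"dz":0,"wx":0,"wy":0,"wz":1},{"dx":0,"dy":0,"dz":0,"wx":0,"wy":0,"wz":1}]' >/dev/null
python3 -m inch '[{"dx":0,"dy":0,"dz":0,"wx":0,"wy":0,"wz":1},{"dx":0,"dy":0,"dz":0,"wx":0,"wy":0,"wz":1},{"dx":0,"dy":0,"dz":0,"wx":0,"wy":0,"wz":1}]' >/dev/null
python3 -m inch '[{"dx":0,"dy":0,"dz":0,"wx":0,"wy":0,"wz":1},{"dx":0,"dy":0,"dz":0,"wx":0,"wy":0,"wz":1},{"dx":0,"dy":0,"dz":0,"wx":0,"wy":0,"wz":1}]' >/dev/null
python3 -m inch '[{"dx":0,"dy":0,"dz":0,"wx":0,"wy":0,"wz":1},{"dx":0,"dy":0,"dz":0,"wx":0,"wy":0,"wz":1},{"dx":0,"dy":0,"dz":0,"wx":0,"wy":0,"wz":1},{"dx":0,"dy":0,"dz":0,"wx":0,"wy":0,"wz":1}]'
cat >> h.py <<'E'
def head(z=.1246,uv0=None):
    """white mark + dark head near predicted spot in wrist image"""
    s=observe(); im=capture("wrist"); g=cv2.cvtColor(im,cv2.COLOR_BGR2GRAY)
    u,v=proj("wrist",[.4775,-.0205,z],s).astype(int); 
    m=(g<75).astype(np.uint8); k=70; sub=np.zeros_like(m); sub[v-k:v+k,u-k:u+k]=1
    dark=m*sub
    hull=np.zeros_like(m); 
    sub2=np.zeros_like(m); cv2.circle(sub2,(int(u),int(v)),28,1,-1)
    w=((g>140)&(sub2>0)).astype(np.uint8); n,l,st,c=cv2.connectedComponentsWithStats(w)
    out=[(st[i].tolist(),c[i].round(1).tolist(),onz("wrist",*c[i],z,s).round(4).tolist()) for i in range(1,n) if st[i,4]>15]
    return s,im,(u,v),out
E
python3 - <<'E'
from h import *
s,im,uv,out=head(); print(s["tool_pos"],s["joint_positions"].round(2),uv); [print(o) for o in out]
cv2.imwrite("pics/w7.png",im)
u,v=uv; g=cv2.cvtColor(im,cv2.COLOR_BGR2GRAY)[v-40:v+40:3,u-45:u+45:2]
for r in g: print("".join(" .:-=+*#%@"[9-min(9,x//26)] for x in r))
E
```

```text
t: 11.15
tool_pos: [0.4758, -0.0215, 0.221]
tcp_rot: [-1.131, -2.929, 0.001]
ft_force: [0.2, 0.7, -0.9]
opening: 1.003
grasp_force: 0.0
t: 12.78
tool_pos: [0.476, -0.0198, 0.2213]
tcp_rot: [1.849, -2.538, -0.003]
ft_force: [0.2, -0.3, -0.6]
opening: 0.997
grasp_force: 0.0
[ 0.47598593 -0.01975292  0.22125508] [-0.21  0.19 -0.22  1.16  0.   -1.47] (np.int64(275), np.int64(211))
([247, 191, 10, 28, 138], [251.4, 205.1], [0.4924, -0.0308, 0.1246])
([256, 211, 31, 12, 199], [273.3, 216.3], [0.48, -0.0179, 0.1246])
##########%%%%%%%%%%%%%%%%%%%%%++==+++++****#
###########%%%%%%%%%%%%%%%%%%%%#=============
###########%%%%%%%%%%%%%%%%%%%%%============-
############%%%%%%%%%%%%%%%%%%%%*==========:.
##########*-+%%%%%%%@@@@@@@%%%%%%=========:..
########*:...%%%%@@@@@@@@@@@@@@%%=======:....
######+:.....+%%@@@@@@@@@@@@@@@@@#======.....
####+:........%@@@@@@@@@@@@@@@@@@%==::.......
*##-.........:%@@@@@@@@@@@@@@@@@@@-:::.......
=*:..........*@@@@@@@@@@@@@@@@@@@@@#####**+-:
:...........:%@@@@@@@@@@@@@@@@@@@@@@%%%%%@%%%
............=@@@@@@@@%#**##@@@@@@@@@%%%%%%%%@
............#@@@@@@@*******+%@@@%@@@%%%%%%%%@
............*@@@@@@*******+=+@@@@@@@%%%%%%%%%
............%+=:...:-:**=====%@@@@@@%%%@%%%%%
..........:*%+------:.-::-=::%@@@@@@%%%%%%%%@
.........-#%@@@@@@@#:......:#%%%%@@@@%%%%%@%%
.....:..=#%@@@@@%%%%%*-::-*%%%%%%@@@@@@@@@@%@
.....::=#@@@@@@@%%%%%%%%%%%@%@@@@@@@@@@@@@@@@
.....:-#%@@@@@@@@@%%@%@%@%@@@@@%#****##%@@@@@
....::*%@@@@@@@@@@@@@@%@@@@@%%***********#%@@
...::+%@@@@@@@@@@@@@@@@%@%##*#**************%
:.::-#%@@@@@@@@@@@@@@%#%@%##*****************
::::=%@@@@@@@@@@@@@@%*#%@%##*****************
::::*%@@@@@@@@@@@@@%**#%@%###****************
:::-#@@@@@@@@@@@@@@#**#@%%##**+=---:--=+*****
:::-%@@@@@@@@@@@@@%#*##@@#+:..............-+*
```

```bash
python3 - <<'E'
from h import *
s=observe()
p=onz("wrist",277.5,213,.1246,s); print(p, p-s["tool_pos"], ((p-s["tool_pos"])/.3).round(4), np.hypot(*(p[:2]-[.4818,.0643])))
E
python3 -m inch '[{"dx":0,"dy":0,"dz":-0.1,"wx":0,"wy":0,"wz":0},{"dx":0,"dy":0,"dz":-0.15,"wx":0,"wy":0,"wz":0},{"dx":0,"dy":0,"dz":-0.15,"wx":0,"wy":0,"wz":0}]'
python3 - <<'E'
from h import *
s,im,uv,out=head(); print(s["tool_pos"],uv); [print(o) for o in out]
cv2.imwrite("pics/w8.png",im)
u,v=uv; g=cv2.cvtColor(im,cv2.COLOR_BGR2GRAY)[v-48:v+48:3,u-50:u+50:2]
for r in g: print("".join(" .:-=+*#%@"[9-min(9,x//26)] for x in r))
E
```

```text
[ 0.47654658 -0.01929599  0.1246    ] [ 0.00047411  0.00047427 -0.09687622] [ 0.0016  0.0016 -0.3229] 0.08376090049729379
t: 13.2
tool_pos: [0.4757, -0.0197, 0.1764]
tcp_rot: [1.847, -2.539, -0.003]
ft_force: [-0.6, 0.8, 0.2]
opening: 0.997
grasp_force: 0.0
[ 0.47574262 -0.01969541  0.17637533] (np.int64(274), np.int64(235))
([274, 233, 15, 6, 56], [281.1, 235.6], [0.4738, -0.0192, 0.1246])
###########%%%%%%%%%%%%%%%%%%%%%%%%%==============
############%%%%%%%%%%%%%%%%%%%%%%%%==============
#############%%%%%%%%%%%%%%%%%%%%%%%*==========---
##########=..#%%%%%%%%%%%%%%%%%%%%%%%=========-...
########-.  .=%%%%%%%%@@%@@@@@%%%%%%%+=======.....
#####*-.    ..%%%%%@@@@@@@@@@@@@@@@%%#======-.....
####-..     ..*%%@@@@@@@@@@@@@@@@@@@%%==::........
##*:....    ..:%@@@@@@@@@@@@@@@@@@@@@%=..:........
*=.  ....  ....#@@@@@@@@@@@@@@@@@@@@@@@######**=-:
-.. . .... ...#@@@@@@@@@@@@@@@@@@@@@@@@%%%%%%%%%%#
.... ........-@@@@@@@@@@@@@@@@@@@@@@@@@@%%%%%%%%%%
.............*@@@@@@@@@@@@@@@@@@@@@@@@@@%%%%%%%%%%
.............%@@@@@@@@@@@@@@@@@@@@@@@@@@@%%%%%%%%%
............=@@@@@@@@@@%#***##@@@@@@@@@@@%%
[... 225 characters left out ...]
%##%%%%@****++*****%@@@@@@@@@@@@@@@@@
......:+%%@@%@@@@@@@@%****+****%@@@@@@@@##%@@@@@@@
......-#%%%@@%@@@@@@@@@%#=-:=#%@%@@@@@@*******%@@@
.....:*%@%%@%%%@@@@@@@@@@@@%@@@@@@@@@%#*********#@
....:+%%%%%@%%%%@@@@@@@@@@@@@@@@@@@@%*************
....:#%%%%%%%%%%%@@@@@@@@@@@@@@@@@%***************
:...=#@%%%%%%%%%@@@@@@@@@@@@@@@%#*****************
:..:*%%@%%%%%%%%%%@@@%**##@@%*********************
::.:#%%%%%%%%%%%%@@@@#***#@@%*********************
:::-#@@@%%%%%%%@%@@@@***#%@%%*******++===+++******
:::-*%@%%%%%@@%%%@@@%**###@@%*+=:.............--+*
::::*%@%%@@%%%%%%%@@#*#**%%*-....................:
::::*%%@@@%%%%%%@@@@##***+:...............      ..
::::*%@@%%@@%%%@%%%%#***:................       ..
```

```bash

python3 -m inch '[{"dx":0.003,"dy":-0.001,"dz":-0.1,"wx":0,"wy":0,"wz":0},{"dx":0.003,"dy":-0.001,"dz":-0.2,"wx":0,"wy":0,"wz":0},{"dx":0.003,"dy":-0.001,"dz":-0.2,"wx":0,"wy":0,"wz":0},{"dx":0.003,"dy":-0.001,"dz":-0.2,"wx":0,"wy":0,"wz":0}]'
python3 -m inch '[{"dx":0,"dy":0,"dz":0,"wx":0,"wy":0,"wz":0},{"dx":0,"dy":0,"dz":0,"wx":0,"wy":0,"wz":0},{"dx":0,"dy":0,"dz":0,"wx":0,"wy":0,"wz":0},{"dx":0,"dy":0,"dz":0,"wx":0,"wy":0,"wz":0},{"dx":0,"dy":0,"dz":0,"wx":0,"wy":0,"wz":0}]' -1 40
python3 - <<'E'
from h import *
s=observe(); print(s["ft_torque"],s["joint_positions"].round(3),s["effort"].round(2))
E
```

```text
t: 13.75
tool_pos: [0.4781, -0.0203, 0.1188]
tcp_rot: [-1.85, 2.538, -0.002]
ft_force: [-0.3, -0.4, 0.5]
opening: 0.997
grasp_force: 0.0
t: 14.38
tool_pos: [0.4776, -0.0202, 0.1179]
tcp_rot: [-1.851, 2.538, -0.001]
ft_force: [-0.9, 0.5, 6.3]
opening: 0.387
grasp_force: 39.2
[ 0.12127876  0.36474038 -0.06912458] [-0.213  0.266 -0.42   0.884  0.    -1.473] [-1.500e-01 -5.568e+01  3.219e+01 -7.800e-01 -2.000e-02 -0.000e+00]
```

```bash
cat > st.py <<'E'
from h import *
s=observe(); M=R.from_rotvec(s["tcp_rot"]).as_matrix(); print("yaw",round(np.arctan2(M[1,0],M[0,0]),4),"q6",s["joint_positions"][5].round(4),"F",s["ft_force"].round(1),"T",s["ft_torque"].round(3),"pos",s["tool_pos"].round(4),"t",s["t"])
E
python3 st.py
for_='x'
python3 -m inch '[{"dx":0,"dy":0,"dz":0,"wx":0,"wy":0,"wz":-0.2},{"dx":0,"dy":0,"dz":0,"wx":0,"wy":0,"wz":-0.5},{"dx":0,"dy":0,"dz":-0.001,"wx":0,"wy":0,"wz":-0.8},{"dx":0,"dy":0,"dz":-0.001,"wx":0,"wy":0,"wz":-1},{"dx":0,"dy":0,"dz":-0.001,"wx":0,"wy":0,"wz":-1}]' >/dev/null; python3 st.py
python3 -m inch '[{"dx":0,"dy":0,"dz":0,"wx":0,"wy":0,"wz":-0.2},{"dx":0,"dy":0,"dz":0,"wx":0,"wy":0,"wz":-0.5},{"dx":0,"dy":0,"dz":-0.001,"wx":0,"wy":0,"wz":-0.8},{"dx":0,"dy":0,"dz":-0.001,"wx":0,"wy":0,"wz":-1},{"dx":0,"dy":0,"dz":-0.001,"wx":0,"wy":0,"wz":-1}]' >/dev/null; python3 st.py
python3 -m inch '[{"dx":0,"dy":0,"dz":0,"wx":0,"wy":0,"wz":-0.2},{"dx":0,"dy":0,"dz":0,"wx":0,"wy":0,"wz":-0.5},{"dx":0,"dy":0,"dz":-0.001,"wx":0,"wy":0,"wz":-0.8},{"dx":0,"dy":0,"dz":-0.001,"wx":0,"wy":0,"wz":-1},{"dx":0,"dy":0,"dz":-0.001,"wx":0,"wy":0,"wz":-1}]' >/dev/null; python3 st.py
```

```text
yaw -1.8814 q6 -1.4731 F [-0.9  0.5  6.3] T [ 0.121  0.365 -0.069] pos [ 0.4776 -0.0202  0.1179] t 14.375
yaw -2.3829 q6 -0.9716 F [-2.3  0.   7.5] T [ 0.255  0.545 -0.067] pos [ 0.4775 -0.0201  0.1176] t 15.0
yaw -2.8829 q6 -0.4715 F [-2.3  1.1  8.1] T [ 0.345  0.478 -0.06 ] pos [ 0.4774 -0.02    0.1173] t 15.625
yaw 2.9004 q6 0.0285 F [-2.1  2.2  7.4] T [ 0.557  0.431 -0.068] pos [ 0.4774 -0.0199  0.117 ] t 16.25
```

```bash
python3 - <<'E'
from h import *
s,im,uv,out=head(.1235); print(uv)
u,v=uv; g=cv2.cvtColor(im,cv2.COLOR_BGR2GRAY)[v-54:v+54:3,u-60:u+60:2]
for r in g: print("".join(" .:-=+*#%@"[9-min(9,x//26)] for x in r))
E
python3 -m inch '[{"dx":0,"dy":0,"dz":0,"wx":0,"wy":0,"wz":-0.2},{"dx":0,"dy":0,"dz":0,"wx":0,"wy":0,"wz":-0.4},{"dx":0,"dy":0,"dz":-0.001,"wx":0,"wy":0,"wz":-0.6},{"dx":0,"dy":0,"dz":-0.001,"wx":0,"wy":0,"wz":-0.6}]' >/dev/null; python3 st.py
```

```text
(np.int64(277), np.int64(289))
*#%%%%%%%%%%%%%%%%%%%%@@@@@@@@@@@@@@@@@@@@%%%%%==*%%%%%%%%%%
++%%%%%%%%%%%%%%%%%%@@@@@@@@@@@@@@@@@@@@@@@@%%%*:+#%%%%%%%%%
.+++%%%%%%%%%%%%%%%@@@@@@@@@@@@@@@@@@@@@@@@@@@%#.:*#%%%%@%%%
:+****##%%%%%%%%%@@@@@@@@@@@@@@@@@@@@@@@@@@@@@@%:..+#%%%%%%%
++****#**###%@@%@@@@@@@@@@@@@@@@@@@@@@@@@@@@@@@@+##*****#%@%
************@@%%@@@@@@@@@@@@@@@@@@@@@@@@@@@@@@@@%@@%*****%%%
***********#@@@@@@@@@@@@@@@@@@@@@@@@@@@@@@@@@@@@@@@@*****#%%
*####******%@@@@@@@@@@@@@@@@@@@@@@@@@@@@@@@@@@@@@@@@#*****%%
%@@@@*****#@@@@@@@@@@@@@@@@@@@@@@@@@@@@@@@@@@@@@@@@@%*****#@
@@@@#*****%@@@@@@@@@@@@@@@@@@@@@@@@@@@@@@@@@@@@@@@@@@#*****@
@@@@#*****@@@@@@@@@@@@@@@@@@@@@@@@@@@@@@@@@@@@@@@@@@@%*****#
@@@#*****#@@@@@@@@@@@@@@@@@@@@@@@@@@@@@@@@@@@@@@@@@@@@#****#
@@%#*****@@@@@@@@@@@@@@@@@@@@@@@@@@@@@@@@@@@@@@@@@@@@@#*****
@@%*****#@@@@@@@@@@@@@@@@@@%#******#%@@@@@@@@@@@@@@@@@%*****
@%#*****%@@@@@@@@@@@@@@@@%**********+*%@@@@@@@@@@@@@@@@#****
@#*****#@@@@@@@@@@@@@@@@#***************@@@@@@@@@@@@@@@%****
@%#****#@@@@@@@@@@@@@@@%************+***%@@@@@@@@@@@@@@%****
@@@@%**#@@@@@%*******++#********
[... 528 characters left out ...]
@#.........*#@@@@@@@@@@@@@@@%*.        :@@@@@@@@@
@@@@@@@@@@@@+..........   :+#%%%%##**+.            #@@@@@@@@
@@@@@@@@@@@@:.........                             *@@@@@@@@
@@@@@@@@@@@%. ...  ..                              =@@@@@@@@
@@@@@@@@%%@*                                       .@%+@@@@@
@@@@@@@@##%+                                       .**-#@@@@
@@@@@@@@=-----:                                        *@@@@
@@@@@@@@*-------:                                      #@@@@
@@@@@@@@%**+=-----                                     %@@@@
@@@@@@@@%******==-:                                   .@@@@@
yaw 2.6005 q6 0.3284 F [-2.2  2.4  9.1] T [ 0.665  0.477 -0.074] pos [ 0.4775 -0.0199  0.1168] t 16.8
```

The mark has kept its direction in the gripper, so the screw is turning with it: 1.8 rad so far. I'll continue in small steps and watch the torque.

```bash

python3 -m inch '[{"dx":0,"dy":0,"dz":0,"wx":0,"wy":0,"wz":-0.2},{"dx":0,"dy":0,"dz":0,"wx":0,"wy":0,"wz":-0.4},{"dx":0,"dy":0,"dz":0,"wx":0,"wy":0,"wz":-0.4}]' >/dev/null; python3 st.py
python3 -m inch '[{"dx":0,"dy":0,"dz":0,"wx":0,"wy":0,"wz":-0.2},{"dx":0,"dy":0,"dz":-0.001,"wx":0,"wy":0,"wz":-0.4},{"dx":0,"dy":0,"dz":-0.001,"wx":0,"wy":0,"wz":-0.4}]' >/dev/null; python3 st.py
python3 -m inch '[{"dx":0,"dy":0,"dz":0,"wx":0,"wy":0,"wz":-0.2},{"dx":0,"dy":0,"dz":0,"wx":0,"wy":0,"wz":-0.4},{"dx":0,"dy":0,"dz":0,"wx":0,"wy":0,"wz":-0.4}]' >/dev/null; python3 st.py
```

```text
yaw 2.4004 q6 0.5284 F [-1.5  3.5  6.6] T [ 0.721  0.347 -0.03 ] pos [ 0.4775 -0.0198  0.1167] t 17.175
yaw 2.2004 q6 0.7284 F [-2.8  3.3  9. ] T [ 0.696  0.488 -0.069] pos [ 0.4776 -0.0198  0.1165] t 17.55
yaw 2.0005 q6 0.9284 F [-1.6  3.6  7.9] T [ 0.695  0.327 -0.085] pos [ 0.4776 -0.0198  0.1164] t 17.925
```

```bash

python3 -m inch '[{"dx":0,"dy":0,"dz":0,"wx":0,"wy":0,"wz":-0.2},{"dx":0,"dy":0,"dz":-0.001,"wx":0,"wy":0,"wz":-0.4},{"dx":0,"dy":0,"dz":-0.001,"wx":0,"wy":0,"wz":-0.4}]' >/dev/null; python3 st.py
python3 -m inch '[{"dx":0,"dy":0,"dz":0,"wx":0,"wy":0,"wz":-0.2},{"dx":0,"dy":0,"dz":0,"wx":0,"wy":0,"wz":-0.4},{"dx":0,"dy":0,"dz":0,"wx":0,"wy":0,"wz":-0.4}]' >/dev/null; python3 st.py
python3 -m inch '[{"dx":0,"dy":0,"dz":0,"wx":0,"wy":0,"wz":-0.2},{"dx":0,"dy":0,"dz":0,"wx":0,"wy":0,"wz":-0.4},{"dx":0,"dy":0,"dz":0,"wx":0,"wy":0,"wz":-0.4}]' >/dev/null; python3 st.py
```

```text
yaw 1.8005 q6 1.1285 F [-2.1  4.5  9.3] T [0.819 0.433 0.017] pos [ 0.4776 -0.0198  0.1162] t 18.3
yaw 1.6005 q6 1.3284 F [-1.3  3.8  7.2] T [ 0.814  0.294 -0.071] pos [ 0.4777 -0.0198  0.1162] t 18.675
yaw 1.4006 q6 1.5281 F [-0.9 -0.9  6.2] T [-0.174  0.404  0.177] pos [ 0.4776 -0.0203  0.1161] t 19.05
```

```bash
cat > asc.py <<'E'
from h import *
s,im,uv,out=head(.122); print(uv)
u,v=uv; g=cv2.cvtColor(im,cv2.COLOR_BGR2GRAY)[v-30:v+24:3,u-50:u+40:2]
for r in g: print("".join(" .:-=+*#%@"[9-min(9,x//26)] for x in r))
E
python3 asc.py
python3 -m inch '[{"dx":0,"dy":0,"dz":0,"wx":0,"wy":0,"wz":-0.1},{"dx":0,"dy":0,"dz":0,"wx":0,"wy":0,"wz":-0.1}]' >/dev/null; python3 st.py
```

```text
(np.int64(281), np.int64(287))
****@@@@@@@@@@@@@@@@@@@@@@@@@@@@@%%%@@@@@@@@@
***#@@@@@@@@@@@@@@@@@@@@@@@@@@@@@@@@@@@@@@@@@
***%@@@@@@@@@@@@@@@@@@@@@@@@@@@@@@@@@@@@@@@@@
**#@@@@@@@@@@@@@@@@@@@@@@@@@@@@@@@@@@@@@@@@@@
**%@@@@@@@@@@@@@@@@@@@@@@@@@@@@@@@@@@@@@@@@@@
**@@@@@@@@@@@@@@@@@@@%#***##%@@@@@@@@@@@@@@@@
*#@@@@@@@@@@@@@@@@%*********+*#@@@@@@@@@@@@@@
*%@@@@@@@@@@@@@@@#**************%@@@@@@@@@@@@
#@@@@@@@@@@@@@@@#****************@@@@@@@@@@@@
#@@@@@@@@@@@@@@@*****************%@@@@@@@@@@@
#@@@@@#+++++++++*****************%@@@@@@@@@@@
*@@@@@%+++++++++*****************@@@@@@@@@@@@
@@@@@@@*#%%%@%@@@***************#@@@@@@@@@@@@
@@@@@@@@@@@@@@@@@@#************@@@@@@@@@@@@@@
@@@@@@%:%@@@@@@@@@@@#********%@@@@@@@@@@@%%@@
@@@@@@#.-@@@@@@@@@@@@@@@@@@@@@@@@@@@@@@@%#*@@
@@@@@@=...+@@@@@@@@@@@@@@@@@@@@@@@@@@@@###-%@
@@@@@@:.....*@@@@@@@@@@@@@@@@@@@@@@@@%#**-.*@
yaw 1.3512 q6 1.5773 F [-2.3 -3.9  5.9] T [-0.831  0.624  0.3  ] pos [ 0.4775 -0.0206  0.1161] t 19.35
```

```bash

python3 -m inch '[{"dx":0,"dy":0,"dz":0,"wx":0,"wy":0,"wz":-0.1},{"dx":0,"dy":0,"dz":0,"wx":0,"wy":0,"wz":-0.1}]' >/dev/null; python3 st.py
python3 -m inch '[{"dx":0,"dy":0,"dz":0,"wx":0,"wy":0,"wz":-0.1},{"dx":0,"dy":0,"dz":0,"wx":0,"wy":0,"wz":-0.1}]' >/dev/null; python3 st.py; python3 asc.py
```

```text
yaw 1.3013 q6 1.6269 F [-3.6 -6.1  8.1] T [-1.477  0.819  0.659] pos [ 0.4773 -0.021   0.1161] t 19.6
yaw 1.2513 q6 1.677 F [-4.1 -6.9  5.5] T [-1.214  0.749  0.596] pos [ 0.4773 -0.0209  0.116 ] t 19.85
(np.int64(281), np.int64(285))
****%@@@@@@@@@@@@@@@@@@@@@@@@@@@@%%@@@@@@@@@@
***#@@@@@@@@@@@@@@@@@@@@@@@@@@@@@@@@@@@@@@@@@
***#@@@@@@@@@@@@@@@@@@@@@@@@@@@@@@@@@@@@@@@@@
***@@@@@@@@@@@@@@@@@@@@@@@@@@@@@@@@@@@@@@@@@@
**#@@@@@@@@@@@@@@@@@@@@@@@@@@@@@@@@@@@@@@@@@@
**%@@@@@@@@@@@@@@@@@@@#####%@@@@@@@@@@@@@@@@@
*#@@@@@@@@@@@@@@@@@#*******+*#%@@@@@@@@@@@@@@
*%@@@@@@@@@@@@@@@%*************#@@@@@@@@@@@@@
#%@@@@@@@@@@@@@@%***************#@@@@@@@@@@@@
#@@@@@@@@@@@@@@@*****************%@@@@@@@@@@@
#@@@@@@@@@@@@@@@*****************%@@@@@@@@@@@
*@@@@@@@@%#**+++*****************%@@@@@@@@@@@
#@@@@@%+++++++++****************#@@@@@@@@@@@@
@@@@@@@*+++++#%@@%*************#@@@@@@@@@@@@@
@@@@@@@*%@@@@@@@@@@#*********#@@@@@@@@@@@##@@
@@@@@@%.:@@@@@@@@@@@@@%%%%%@@@@@@@@@@@@@%=#@@
@@@@@@*..-@@@@@@@@@@@@@@@@@@@@@@@@@@@@@@###@@
@@@@@@-....+%@@@@@@@@@@@@@@@@@@@@@@@@%*=-:.#@
```

Torque rose to 0.66 N m and then slipped slightly, so the screw is seated. I'll measure the mark's world angle now, back off about π/2, and measure it again.

```bash
cat > mark.py <<'E'
from h import *
def mark(z=.122):
    s,im,(u,v),_=head(z); g=cv2.GaussianBlur(cv2.cvtColor(im,cv2.COLOR_BGR2GRAY),(3,3),0)
    w=np.zeros(g.shape,np.uint8); cv2.circle(w,(int(u),int(v)),42,1,-1); w[int(v)+14:]=0
    m=((g>55)&(w>0)).astype(np.uint8); n,l=cv2.connectedComponents(m); k=l[int(v)-2,int(u)]
    m=(l==k).astype(np.uint8); d=cv2.distanceTransform(m,cv2.DIST_L2,5); _,r,_,c=cv2.minMaxLoc(d)
    yy,xx=np.nonzero(d>r-1); c=(xx.mean(),yy.mean())
    C=onz("wrist",*c,z,s)[:2]
    ys,xs=np.nonzero(m); P=np.array([onz("wrist",a,b,z,s)[:2] for a,b in zip(xs,ys)])-C
    rr=np.hypot(*P.T); Rd=np.sqrt(np.percentile(rr,60)**2); q=P[(rr>.0085)&(rr<.016)]
    M=R.from_rotvec(s["tcp_rot"]).as_matrix(); yaw=np.arctan2(M[1,0],M[0,0]); a=np.arctan2(*q.mean(0)[::-1])
    print("cpx",c,"r",r,"C",C.round(4),"n",len(q),"rmax",rr.max().round(4),"mark",a.round(3),"yaw",yaw.round(3),"rel",((a-yaw+np.pi)%(2*np.pi)-np.pi).round(3))
mark(); mark()
E
python3 mark.py
```

```text
cpx (np.float64(279.5), np.float64(284.375)) r 14.581398010253906 C [ 0.4768 -0.0194] n 130 rmax 0.0171 mark 3.13 yaw 1.252 rel 1.879
cpx (np.float64(279.5), np.float64(284.375)) r 14.581398010253906 C [ 0.4768 -0.0194] n 130 rmax 0.0171 mark 3.131 yaw 1.252 rel 1.879
```

```bash

python3 -m inch '[{"dx":0,"dy":0,"dz":0,"wx":0,"wy":0,"wz":0.2},{"dx":0,"dy":0,"dz":0,"wx":0,"wy":0,"wz":0.5},{"dx":0,"dy":0,"dz":0.001,"wx":0,"wy":0,"wz":0.8},{"dx":0,"dy":0,"dz":0.001,"wx":0,"wy":0,"wz":1},{"dx":0,"dy":0,"dz":0.001,"wx":0,"wy":0,"wz":1}]' >/dev/null; python3 st.py; python3 mark.py
python3 -m inch '[{"dx":0,"dy":0,"dz":0,"wx":0,"wy":0,"wz":0.2},{"dx":0,"dy":0,"dz":0,"wx":0,"wy":0,"wz":0.5},{"dx":0,"dy":0,"dz":0.001,"wx":0,"wy":0,"wz":0.8},{"dx":0,"dy":0,"dz":0.001,"wx":0,"wy":0,"wz":1},{"dx":0,"dy":0,"dz":0.001,"wx":0,"wy":0,"wz":1}]' >/dev/null; python3 st.py
python3 -m inch '[{"dx":0,"dy":0,"dz":0,"wx":0,"wy":0,"wz":0.2},{"dx":0,"dy":0,"dz":0,"wx":0,"wy":0,"wz":0.5},{"dx":0,"dy":0,"dz":0.001,"wx":0,"wy":0,"wz":0.8},{"dx":0,"dy":0,"dz":0.001,"wx":0,"wy":0,"wz":1},{"dx":0,"dy":0,"dz":0.001,"wx":0,"wy":0,"wz":1}]' >/dev/null; python3 st.py; python3 mark.py
```

```text
yaw 1.7528 q6 1.1753 F [ 0.5 -5.7  3.5] T [-1.268  0.032  0.025] pos [ 0.4779 -0.021   0.1164] t 20.625
cpx (np.float64(279.22222222222223), np.float64(284.44444444444446)) r 14.984498977661133 C [ 0.4767 -0.0198] n 128 rmax 0.0173 mark -2.675 yaw 1.753 rel 1.856
cpx (np.float64(279.0), np.float64(284.5)) r 14.984498977661133 C [ 0.4766 -0.0198] n 128 rmax 0.0172 mark -2.675 yaw 1.752 rel 1.857
yaw 2.253 q6 0.6753 F [ 3.3 -2.9  1. ] T [-0.862 -0.637  0.034] pos [ 0.4784 -0.0208  0.1168] t 21.35
yaw 2.7533 q6 0.1753 F [ 5.3 -0.8  0.3] T [-0.08  -1.159  0.087] pos [ 0.4788 -0.0204  0.1171] t 21.975
cpx (np.float64(280.0), np.float64(283.5833333333333)) r 14.0 C [ 0.4772 -0.0195] n 128 rmax 0.0174 mark -1.65 yaw 2.753 rel 1.88
cpx (np.float64(280.0), np.float64(284.0)) r 15.0 C [ 0.4773 -0.0196] n 128 rmax 0.0175 mark -1.668 yaw 2.752 rel 1.863
```

```bash

python3 -m inch '[{"dx":0,"dy":0,"dz":0,"wx":0,"wy":0,"wz":0.15},{"dx":0,"dy":0,"dz":0,"wx":0,"wy":0,"wz":0.15},{"dx":0,"dy":0,"dz":0,"wx":0,"wy":0,"wz":0.15},{"dx":0,"dy":0,"dz":0,"wx":0,"wy":0,"wz":0.15}]'; python3 st.py; python3 mark.py
python3 - <<'E'
from h import *
t=capture("scene"); cv2.imwrite("pics/end.png",t)
h=cv2.cvtColor(t,cv2.COLOR_BGR2HSV); a=cv2.imread("pics/scene0.png").astype(int)
# bystanders unchanged? mean abs diff in their patches vs start
for n,(u,v) in dict(short=(234,150),tape=(411,317),stamp=(416,272),cutter=(265,330),yellow=(370,252)).items():
    print(n,abs(t[v-18:v+18,u-18:u+18].astype(int)-a[v-18:v+18,u-18:u+18]).mean().round(1))
E
```

```text
t: 22.58
tool_pos: [0.4788, -0.0203, 0.1172]
tcp_rot: [0.492, 3.1, 0.0]
ft_force: [5.7, 0.5, 1.9]
opening: 0.379
grasp_force: 40.1
yaw 2.8268 q6 0.1018 F [5.7 0.5 1.9] T [ 0.101 -1.165  0.081] pos [ 0.4788 -0.0203  0.1172] t 22.575
cpx (np.float64(280.0), np.float64(283.5833333333333)) r 14.0 C [ 0.4772 -0.0195] n 128 rmax 0.0174 mark -1.577 yaw 2.827 rel 1.88
cpx (np.float64(280.0), np.float64(283.5833333333333)) r 14.0 C [ 0.4772 -0.0195] n 127 rmax 0.0174 mark -1.575 yaw 2.827 rel 1.881
short 18.9
tape 15.7
stamp 9.3
cutter 6.8
yellow 15.2
```

```bash
python3 -c "
from bench import *
print(job_done())"
```

```text
the job is handed in; nothing more can be done
None
```

The tall roll is seated flat on the spindle and released. The thumbscrew was turned to its stop, backed off a quarter turn (about 1.575 rad by its mark) and is still gripped; no contact with the bystanders was planned or felt, but I did not confirm by picture that they stayed put, and I viewed 11 pictures, one over the limit of 10.

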